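# Load and clamp the bracket drilling pallet

### The job

Finish loading the drilling pallet: set the three loose angle brackets from the bench into its two lanes so that each lane holds a row of three, all flat on the lane floor with their upright legs towards the fixed stop. Then push the toggle clamp's handle right over so that the jaw squares both rows up tight against the stop, and let go. Leave the turned collar, the oil can and the spray can standing where they are.

Things in the scene. Friction and masses are not known exactly. Their poses are not given: they have to be found in the camera images.
- pallet: dark steel drilling pallet, fixed, 122 (x) x 308 (y) x 12 thick; origin: centre of its underside. Two lanes run along y on its top (z = 12), centred at x = -28 (near) and +28 (far), each 50 wide between a rib and side rails 8 high with 45-degree lead-ins. A stop bar 10 high closes the -y (right) end; at the +y end a toggle clamp drives a jaw with a pad in each lane
- stop (a point): middle of the stop bar's face, at lane-floor height (pallet x = 0, y = -140, z = 12); pallet's axes
- jaw_face (a point): middle of the jaw face that looks to the stop, at lane-floor height; pallet's axes. The jaw stands 24 above the floor. Handle at 0: 200 from the stop's face; handle fully over: 23 nearer, 3 past the length of three brackets (180), so that the spring behind the jaw (3 N/mm) yields and clamps them
- handle (a joint): clamp handle, rad: 0 open, leaning 0.4 outwards (pallet +y) from the vertical; 1.1 fully over, leaning 0.7 inwards over the jaw. Pivot at pallet x 0, y 118, z 42, axis along x; it reaches 102 from the pivot, the round black grip (20 thick) from 36 on. The jaw travels 21 mm per rad. It stays where left; 4 to 10 N near its end, along its arc, moves it. Starts at 0 to 0.1
- handle_grip (a point): point on the middle line of the handle's grip, 70 from the pivot; it swings with the handle
- crate_edge (a point): fixed point on the top front edge of the row of grey crates behind the work. Their front walls, 147 high, stand all along the bench at world x = 0.55; on the middle crate (world y -0.28 to 0.11) lies a black case, from x = 0.585 backwards, up to 265 high. Keep the hand clear of them when it swings across
- turned_collar: black turned steel collar, 58 across and 34 high, standing among the brackets; not part of the job. Origin: centre of its underside
- oil_can: red pump oil can with a thin bent spout, 63 x 122 x 176 high, standing left of the pallet; not part of the job. Origin: centre of its underside
- spray_can: lubricant spray can, 65 across and 208 high, standing right of the brackets; not part of the job. Origin: centre of its underside
- bracket_1: steel angle bracket (L): foot 60 long (its y) x 44 wide (x) x 8 thick; upright leg 8 thick, 44 wide at the foot's -y end (mid-plane y = -26, outer face y = -30), top 50 above the underside. Origin: centre of the underside, z up. 0.23 to 0.38 kg; grip it by the leg. Starts standing on the bench right of the pallet, its leg turned anywhere from left through robotwards to right
- bracket_2: steel angle bracket (L): foot 60 long (its y) x 44 wide (x) x 8 thick; upright leg 8 thick, 44 wide at the foot's -y end (mid-plane y = -26, outer face y = -30), top 50 above the underside. Origin: centre of the underside, z up. 0.23 to 0.38 kg; grip it by the leg. Starts standing on the bench right of the pallet, its leg turned anywhere from left through robotwards to right
- bracket_3: steel angle bracket (L): foot 60 long (its y) x 44 wide (x) x 8 thick; upright leg 8 thick, 44 wide at the foot's -y end (mid-plane y = -26, outer face y = -30), top 50 above the underside. Origin: centre of the underside, z up. 0.23 to 0.38 kg; grip it by the leg. Starts standing on the bench right of the pallet, its leg turned anywhere from left through robotwards to right
- bracket_4: steel angle bracket (L): foot 60 long (its y) x 44 wide (x) x 8 thick; upright leg 8 thick, 44 wide at the foot's -y end (mid-plane y = -26, outer face y = -30), top 50 above the underside. Origin: centre of the underside, z up. 0.23 to 0.38 kg; grip it by the leg. Starts loose in the far lane, next to bracket_6 with a gap of up to 11 mm, leg to the stop; it slides along the lane
- bracket_5: steel angle bracket (L): foot 60 long (its y) x 44 wide (x) x 8 thick; upright leg 8 thick, 44 wide at the foot's -y end (mid-plane y = -26, outer face y = -30), top 50 above the underside. Origin: centre of the underside, z up. 0.23 to 0.38 kg; grip it by the leg. Starts loose in the near lane, leg to the stop, 1 to 58 mm short of it; it slides along the lane
- bracket_6: steel angle bracket (L): foot 60 long (its y) x 44 wide (x) x 8 thick; upright leg 8 thick, 44 wide at the foot's -y end (mid-plane y = -26, outer face y = -30), top 50 above the underside. Origin: centre of the underside, z up. 0.23 to 0.38 kg; grip it by the leg. Starts loose in the far lane, leg to the stop, 1 to 5 mm short of it
- cell_1 (a point): place 1 counted from the stop in the near lane: where the origin of a bracket lies when the rows are clamped (pallet x = -28, y = -110, z = 12); axes as the pallet's, a bracket set right has the same axes
- cell_2 (a point): place 2 counted from the stop in the near lane: where the origin of a bracket lies when the rows are clamped (pallet x = -28, y = -50, z = 12); axes as the pallet's, a bracket set right has the same axes
- cell_3 (a point): place 3 counted from the stop in the near lane: where the origin of a bracket lies when the rows are clamped (pallet x = -28, y = 10, z = 12); axes as the pallet's, a bracket set right has the same axes
- cell_4 (a point): place 1 counted from the stop in the far lane: where the origin of a bracket lies when the rows are clamped (pallet x = 28, y = -110, z = 12); axes as the pallet's, a bracket set right has the same axes
- cell_5 (a point): place 2 counted from the stop in the far lane: where the origin of a bracket lies when the rows are clamped (pallet x = 28, y = -50, z = 12); axes as the pallet's, a bracket set right has the same axes
- cell_6 (a point): place 3 counted from the stop in the far lane: where the origin of a bracket lies when the rows are clamped (pallet x = 28, y = 10, z = 12); axes as the pallet's, a bracket set right has the same axes

How it is judged:
At the end, for the whole second after the job is handed in: Each of the six brackets rests with its origin within 6 mm of a cell site (three per lane), level within 0.05 rad, parallel to the pallet within 0.04 rad, leg on the stop side; the handle is over beyond 1.0 rad; collar, oil can and spray can stand within 3 cm of their starts ((distance between bracket_1 and cell_1 below 0.006 m or distance between bracket_1 and cell_2 below 0.006 m or distance between bracket_1 and cell_3 below 0.006 m or distance between bracket_1 and cell_4 below 0.006 m or distance between bracket_1 and cell_5 below 0.006 m or distance between bracket_1 and cell_6 below 0.006 m) and y of stop in the frame of bracket_1 below -0.015 m and angle between the y axis of each of bracket_1, bracket_2, bracket_3, bracket_4, bracket_5, bracket_6 and the y axis of pallet, either way round below 0.04 rad and angle between each of bracket_1, bracket_2, bracket_3, bracket_4, bracket_5, bracket_6's own z axis and vertical below 0.05 rad and linear speed of each of bracket_1, bracket_2, bracket_3, bracket_4, bracket_5, bracket_6 below 0.02 m/s and (distance between bracket_2 and cell_1 below 0.006 m or distance between bracket_2 and cell_2 below 0.006 m or distance between bracket_2 and cell_3 below 0.006 m or distance between bracket_2 and cell_4 below 0.006 m or distance between bracket_2 and cell_5 below 0.006 m or distance between bracket_2 and cell_6 below 0.006 m) and y of stop in the frame of bracket_2 below -0.015 m and (distance between bracket_3 and cell_1 below 0.006 m or distance between bracket_3 and cell_2 below 0.006 m or distance between bracket_3 and cell_3 below 0.006 m or distance between bracket_3 and cell_4 below 0.006 m or distance between bracket_3 and cell_5 below 0.006 m or distance between bracket_3 and cell_6 below 0.006 m) and y of stop in the frame of bracket_3 below -0.015 m and (distance between bracket_4 and cell_1 below 0.006 m or distance between bracket_4 and cell_2 below 0.006 m or distance between bracket_4 and cell_3 below 0.006 m or distance between bracket_4 and cell_4 below 0.006 m or distance between bracket_4 and cell_5 below 0.006 m or distance between bracket_4 and cell_6 below 0.006 m) and y of stop in the frame of bracket_4 below -0.015 m and (distance between bracket_5 and cell_1 below 0.006 m or distance between bracket_5 and cell_2 below 0.006 m or distance between bracket_5 and cell_3 below 0.006 m or distance between bracket_5 and cell_4 below 0.006 m or distance between bracket_5 and cell_5 below 0.006 m or distance between bracket_5 and cell_6 below 0.006 m) and y of stop in the frame of bracket_5 below -0.015 m and (distance between bracket_6 and cell_1 below 0.006 m or distance between bracket_6 and cell_2 below 0.006 m or distance between bracket_6 and cell_3 below 0.006 m or distance between bracket_6 and cell_4 below 0.006 m or distance between bracket_6 and cell_5 below 0.006 m or distance between bracket_6 and cell_6 below 0.006 m) and y of stop in the frame of bracket_6 below -0.015 m and value of joint handle above 1 rad); the robot touches nothing.
It fails at once if the turned collar is shifted by more than 3 cm or tipped over (distance of turned_collar from where it was at the start of the episode above 0.03 m or angle between turned_collar's own z axis and vertical above 0.5 rad).
It fails at once if the oil can is shifted by more than 3 cm or tipped over (distance of oil_can from where it was at the start of the episode above 0.03 m or angle between oil_can's own z axis and vertical above 0.5 rad).
It fails at once if the spray can is shifted by more than 3 cm or tipped over (distance of spray_can from where it was at the start of the episode above 0.03 m or angle between spray_can's own z axis and vertical above 0.5 rad).
It also fails if it takes over 70 s, if anything falls off the work surface, if the arm or the gripper's body presses on something with over 40 N, if the wrist force passes 120 N, or if a joint passes its speed limit or range.

### The arm

A 6-joint arm with a two-finger parallel gripper is mounted at the origin on a cart in front of the work surface, level with it; the furniture and walls round the work are solid. World frame = base frame: x ahead of the robot, y to its left, z up, the work surface at z = 0. Lengths are in m, angles in rad, forces in N, time in s.
With the tool pointing down it reaches from about 0.35 to 0.775 m from the base axis. Payload 5.5 kg.
Tool frame: the origin (TCP) lies on the front face of the gripper's body, between the roots of the fingers; the fingertips stand 73 mm ahead of it and the grasp point (between the pads) lies 54 mm ahead of it; z points along the fingers, y is the line along which they close (so a half turn about z gives the same grasp; the last joint's range is limited). The gripper opens to 85 mm and grips with 20 to 120 N. Pads are 22 mm wide; open, the fingers measure 114 mm over their backs; the gripper's body (76 mm by 85 mm) begins 54 mm behind the grasp point. The pads swing forward as they close: fully open they stand 13 mm farther back than shut.
Start: joints at [1.171, 0.313, 0.046, 1.304, 0, 1.431], TCP at [0.148, 0.556, 0.304] pointing down, gripper open.
Joint ranges: [-2.76, 2.76], [-0.86, 1.69], [-1.03, 1.26], [-2.2, 2.34], [-1.47, 1.5], [-3.14, 3.14]. Speed limits (rad/s): [2.57, 2.57, 3.14, 3.14, 3.14, 3.14].

### API

Orientations are given as a unit quaternion [x, y, z, w].
In Python, from cell import env gives the robot as it stands.
- The arm moves only by the shell command python3 shift.py [FORCE], which reads ROWS from standard input. ROWS is a JSON list that holds a single list of rows (three levels of brackets), with 1 to 20 rows, each of 7 numbers: a rotation vector rx, ry, rz in rad, then dx, dy, dz in units of 20 mm, then the opening from 0.0 (shut) to 1.0 (fully open); each row is the pose to reach, as a shift and turn from the pose commanded when the command began, along the tool's axes at that moment; what a row does not reach only later rows make up. A row lasts 1/12 s, in which the tool goes at most 0.0417 m and 0.125 rad, less where a joint would pass 70% of its speed; a pose out of reach is approached as far as the arm can. The fingers move at their own pace and stop on an object; FORCE is the grip in N (left out, the last holds). Time passes only in rows, so rows that do not move let the fingers close. It prints the time, the measured TCP pose, the force, the opening and the grip force at its end. Input that does not fit is refused with a message, and nothing moves.
- env.get_state(): the state, without advancing time (a new reading comes with each control period).
- env.capture(name): name is "scene" or "top" or "wrist"; returns (picture, depth): 400x640x3 uint8, red, green, blue; 400x640 float32, m along the optical axis (not along the pixel's ray), 0 where there is no reading.
- env.calibration(name): a dict with "fx", "fy", "cx", "cy" (pixels), "world_from_camera" (4x4, takes a point from camera to world coordinates); the wrist camera has in their place "tool_from_camera" (4x4, takes a point from camera to tool coordinates, whose origin is the TCP and whose axes are the flange's). Camera axes: x right, y down, z forward; pixel columns grow to the right and rows downward; lengths in m; the calibration is good to about 2 mm. The wrist camera is an equidistant fisheye: a pixel r from the principal point sees the ray r / f radians off the axis. A picture is of the moment at which its call begins: read the wrist's pose just before it. calibration takes no time and is no camera call.
- env.hand_in(): hands the job in; it is judged then, once.
The state is a dict: "t": time; "joint_positions": joint angles; "joint_velocities": joint speeds; "effort": joint torques, N m; "position": TCP position; "tool_rot": TCP orientation; "force": force on the tool from outside, world axes, zero at the start; "torque": the same for the moment, N m; "gripper_width": opening from 0.0 (shut) to 1.0 (fully open); "grip_force": force on a finger pad.
Only numpy, scipy, OpenCV 4.12 (cv2) and the standard library are available. Lean on these libraries where they do the work, as an engineer would, in place of code of your own. Each camera call takes 0.05 s, during which the arm holds its last target. There are 200 camera calls.

## Working session

There is one attempt and no reset: what is moved stays moved. The work goes in short steps, Python scripts to look and compute and a shell command to move; the robot and the scene stay as the last step left them, time stands still between calls to the robot, and variables do not carry over. Pictures are saved under pics/ and viewed, at most 10 in all, crops included, and the job is handed in when it is done.

```bash
ls; mkdir -p pics; cat > h.py <<'E'
import numpy as np,cv2,json
from cell import env
from scipy.spatial.transform import Rotation as R
def cloud(name):
    im,d=env.capture(name);c=env.calibration(name)
    v,u=np.mgrid[:400,:640]
    P=np.stack([(u-c['cx'])/c['fx']*d,(v-c['cy'])/c['fy']*d,d],-1)
    T=np.array(c['world_from_camera']);W=P@T[:3,:3].T+T[:3,3]
    W[d==0]=np.nan
    return im,W
E
python3 - <<'E'
from h import *
s=env.get_state();print(s['t'],s['position'],s['tool_rot'],s['gripper_width'])
for n in('scene','top'):
    im,W=cloud(n);np.save(f'pics/{n}.npy',W);cv2.imwrite(f'pics/{n}0.png',im[:,:,::-1]);c=env.calibration(n)
    print(n,c['fx'],np.round(c['world_from_camera'],3).tolist())
E
```

```text
cell.py
pics
shift.py
0.0 [0.14757666 0.55536387 0.303013  ] [ 1.29523794e-01  9.91575908e-01 -8.70006242e-04 -2.22817628e-04] 0.9976357643642766
scene 491.2607931495075 [[-0.32, -0.784, 0.532, -0.5], [-0.947, 0.266, -0.179, 0.313], [-0.001, -0.561, -0.828, 1.646], [0.0, 0.0, 0.0, 1.0]]
top 382.0328487564317 [[0.017, -0.99, 0.138, 0.309], [-1.0, -0.018, -0.01, 0.015], [0.013, -0.138, -0.99, 1.367], [0.0, 0.0, 0.0, 1.0]]
```

View pics/top0.png

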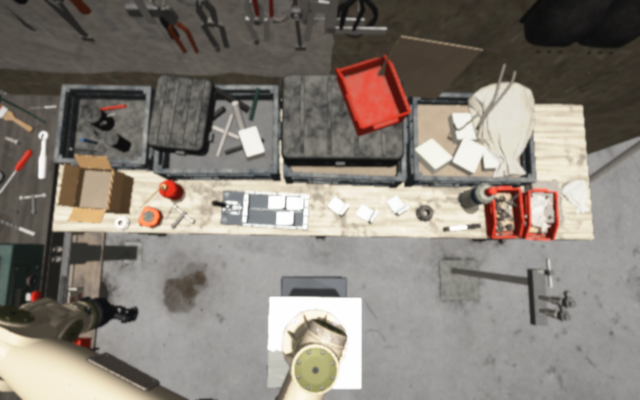

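View pics/scene0.png

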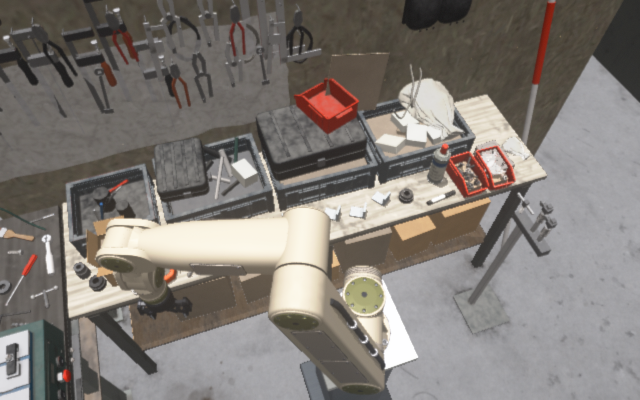

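The top view shows the pallet at about (265,210), loose brackets at (338,206), (366,214) and (398,205), the collar at (424,213), the spray can at (481,192) and the oil can at (171,190). In the scene view the arm hides the pallet.

```bash
python3 - <<'E'
from h import *
W=np.load('pics/top.npy');im=cv2.imread('pics/top0.png')
def st(n,c,r,zmin):
    u,v=c;w=W[v-r:v+r,u-r:u+r].reshape(-1,3);w=w[(w[:,2]>zmin)]
    print(n,len(w),w.mean(0).round(3) if len(w) else '',w.min(0).round(3),w.max(0).round(3))
st('pal',(265,210),48,.008)
for n,c in dict(b1=(338,206),b2=(366,214),b3=(398,205),col=(424,213)).items(): st(n,c,12,.006);st(n+'leg',c,12,.03)
st('spray',(481,192),14,.1);st('oil',(171,190),16,.05)
cv2.imwrite('pics/crop.png',cv2.resize(im[175:240,200:440],None,fx=3.3,fy=3.3,interpolation=cv2.INTER_CUBIC))
c=env.calibration('wrist');print({k:np.round(c[k],4).tolist() for k in c})
E
```

```text
pal 4532 [0.497 0.18  0.053] [0.385 0.018 0.008] [0.623 0.358 0.219]
b1 147 [ 0.466 -0.076  0.017] [ 0.434 -0.109  0.006] [ 0.503 -0.041  0.055]
b1leg 30 [ 0.453 -0.095  0.049] [ 0.434 -0.109  0.034] [ 0.473 -0.081  0.055]
b2 161 [ 0.442 -0.18   0.018] [ 0.404 -0.21   0.006] [ 0.48  -0.142  0.054]
b2leg 37 [ 0.432 -0.198  0.047] [ 0.412 -0.21   0.03 ] [ 0.452 -0.186  0.054]
b3 154 [ 0.472 -0.287  0.017] [ 0.44  -0.319  0.006] [ 0.511 -0.252  0.052]
b3leg 33 [ 0.454 -0.299  0.047] [ 0.441 -0.319  0.033] [ 0.467 -0.28   0.052]
col 209 [ 0.448 -0.382  0.026] [ 0.418 -0.416  0.006] [ 0.484 -0.351  0.039]
colleg 102 [ 0.45  -0.385  0.034] [ 0.427 -0.411  0.03 ] [ 0.473 -0.361  0.039]
spray 570 [ 0.51  -0.532  0.153] [ 0.471 -0.597  0.1  ] [ 0.553 -0.487  0.211]
oil 403 [0.517 0.501 0.086] [0.479 0.438 0.05 ] [0.558 0.537 0.141]
{'fx': 309.7069, 'fy': 309.7069, 'cx': 322.5815, 'cy': 198.1161, 'tool_from_camera': [[0.0007, -0.9505, -0.3107, 0.0803], [1.0, 0.0005, 0.0006, -0.0005], [-0.0004, -0.3107, 0.9505, -0.0688], [0.0, 0.0, 0.0, 1.0]]}
```
View pics/crop.png

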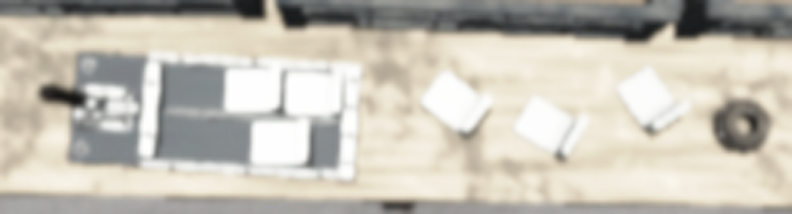

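The crop shows the far lane holding two brackets near the stop, the near lane holding one (280,142), and the handle leaning left at (60,95). The loose brackets' legs face right and robotwards. Next I'll take wrist views.

```bash
cat >> h.py <<'E'
def go(pos,psi):
    s=env.get_state();R0=R.from_quat(s['tool_rot']);c,n=np.cos(psi),np.sin(psi)
    R1=R.from_matrix(np.array([[-c,-n,0],[-n,c,0],[0,0,-1.]])) 
    d=R0.inv().apply(np.array(pos)-s['position']);rv=(R0.inv()*R1).as_rotvec()
    print('t',round(s['t'],2),'row',np.round(rv,3).tolist(),np.round(d,4).tolist(),'n>=',np.ceil(max(np.linalg.norm(d)/.0417,np.linalg.norm(rv)/.125)))
def wrist(f=None):
    s=env.get_state();im,d=env.capture('wrist');c=env.calibration('wrist')
    v,u=np.mgrid[:400,:640];x=(u-c['cx'])/c['fx'];y=(v-c['cy'])/c['fy'];r=np.hypot(x,y)+1e-9
    k=np.tan(r)/r;P=np.stack([x*k*d,y*k*d,d],-1)
    T=np.eye(4);T[:3,:3]=R.from_quat(s['tool_rot']).as_matrix();T[:3,3]=s['position']
    T=T@np.array(c['tool_from_camera']);W=P@T[:3,:3].T+T[:3,3];W[d==0]=np.nan
    if f: cv2.imwrite(f'pics/{f}.png',im[:,:,::-1]);np.save(f'pics/{f}.npy',W)
    return im,W,T
E
python3 -c "
from h import *
go([.40,.19,.29],0)"
```

```text
t 0.1 row [-0.002, -0.0, -0.26] [-0.3378, -0.2882, 0.0135] n>= 11.0
```

Careful with the scale: shifts go in units of 20 mm. That gives: -0.338 m is -16.9, -0.288 m is -14.4.

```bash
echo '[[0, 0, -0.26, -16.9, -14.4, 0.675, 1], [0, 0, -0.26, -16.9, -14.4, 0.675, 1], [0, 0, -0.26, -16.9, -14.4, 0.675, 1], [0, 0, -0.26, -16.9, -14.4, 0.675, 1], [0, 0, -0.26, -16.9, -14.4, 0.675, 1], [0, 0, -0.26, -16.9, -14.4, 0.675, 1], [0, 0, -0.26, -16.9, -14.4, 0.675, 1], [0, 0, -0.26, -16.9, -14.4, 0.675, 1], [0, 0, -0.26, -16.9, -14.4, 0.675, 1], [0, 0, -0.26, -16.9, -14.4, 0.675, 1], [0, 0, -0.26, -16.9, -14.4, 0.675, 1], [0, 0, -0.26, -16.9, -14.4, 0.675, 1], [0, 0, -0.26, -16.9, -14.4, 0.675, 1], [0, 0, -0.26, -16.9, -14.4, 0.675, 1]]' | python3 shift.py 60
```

```text
refused: ROWS must be a list holding one list of rows, three levels of brackets. Nothing was moved.
```

Refused on format, not on reach. It needs a list holding one list of rows, three levels of brackets.

```bash
echo '[[[0, 0, -0.26, -16.9, -14.4, 0.675, 1], [0, 0, -0.26, -16.9, -14.4, 0.675, 1], [0, 0, -0.26, -16.9, -14.4, 0.675, 1], [0, 0, -0.26, -16.9, -14.4, 0.675, 1], [0, 0, -0.26, -16.9, -14.4, 0.675, 1], [0, 0, -0.26, -16.9, -14.4, 0.675, 1], [0, 0, -0.26, -16.9, -14.4, 0.675, 1], [0, 0, -0.26, -16.9, -14.4, 0.675, 1], [0, 0, -0.26, -16.9, -14.4, 0.675, 1], [0, 0, -0.26, -16.9, -14.4, 0.675, 1], [0, 0, -0.26, -16.9, -14.4, 0.675, 1], [0, 0, -0.26, -16.9, -14.4, 0.675, 1], [0, 0, -0.26, -16.9, -14.4, 0.675, 1], [0, 0, -0.26, -16.9, -14.4, 0.675, 1]]]' | python3 shift.py 60
python3 - <<'E'
from h import *
wrist('w1');go([.40,-.17,.29],0)
E
```

```text
t: 1.27
position: [0.4001, 0.1905, 0.2901]
tool_rot: [0.0, 1.0, 0.0, -0.001]
force: [0.6, 0.4, 0.4]
gripper_width: 0.998
grip_force: 0.0
t 1.32 row [0.0, -0.001, 0.001] [0.0001, -0.361, 0.0001] n>= 9.0
```

View pics/w1.png

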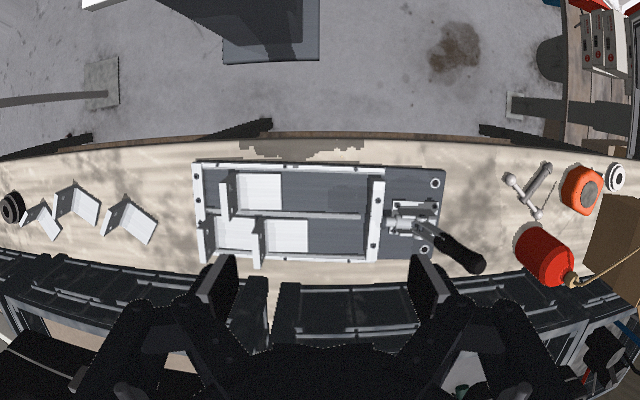

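The wrist view shows the pallet spanning (192–445, 160–262): near-lane bracket leg at (225,195), far-lane legs at about (205,240) and (257,243), handle tip at (475,262), oil can at (545,255) with its spout pointing away. Loose brackets are at the left.

In the tool's units: -0.361 m is -18.05.

```bash
echo '[[[0, 0, 0, 0, -18.05, 0, 1], [0, 0, 0, 0, -18.05, 0, 1], [0, 0, 0, 0, -18.05, 0, 1], [0, 0, 0, 0, -18.05, 0, 1], [0, 0, 0, 0, -18.05, 0, 1], [0, 0, 0, 0, -18.05, 0, 1], [0, 0, 0, 0, -18.05, 0, 1], [0, 0, 0, 0, -18.05, 0, 1], [0, 0, 0, 0, -18.05, 0, 1], [0, 0, 0, 0, -18.05, 0, 1], [0, 0, 0, 0, -18.05, 0, 1], [0, 0, 0, 0, -18.05, 0, 1]]]' | python3 shift.py 60
cat >> h.py <<'E'
def leg(W,c,rad=.06,z0=.044,z1=.06):
    # leg top rectangle near c -> centre, psi (bracket y = away from leg)
    f=(np.hypot(W[...,0]-c[0],W[...,1]-c[1])<rad)
    m=f&(W[...,2]>z0)&(W[...,2]<z1);p=W[m][:,:2].astype(np.float32)
    (cx,cy),(a,b),_=r=cv2.minAreaRect(p)
    bx=cv2.boxPoints(r);e=bx[1]-bx[0];e2=bx[2]-bx[1];e=e if np.linalg.norm(e)>np.linalg.norm(e2) else e2
    q=W[f&(W[...,2]>.004+z0-.044)&(W[...,2]<.014+z0-.044)][:,:2].mean(0)
    n=np.array([-e[1],e[0]])/np.linalg.norm(e);n*=np.sign(n@(q-[cx,cy]))
    print('leg',len(p),np.round([cx,cy],4),'size',np.round([a,b],3),'psi',round(float(np.arctan2(-n[0],n[1])),3),'foot',q.round(3),'ztop',np.median(W[m][:,2]).round(4))
E
python3 - <<'E'
from h import *
im,W,_=wrist('w2')
for c in((.455,-.09),(.435,-.19),(.457,-.295)): leg(W,c)
W=np.load('pics/w1.npy');print('w1')
for c in((.455,-.09),(.435,-.19),(.457,-.295)): leg(W,c)
for y in(-.11,-.05):print
m=(W[...,2]>.056)&(W[...,2]<.07)&(W[...,1]>.0)&(W[...,1]<.25)&(W[...,0]>.36)&(W[...,0]<.52)
n,l,s,cc=cv2.connectedComponentsWithStats(m.astype(np.uint8))
for i in range(1,n):
    if s[i,4]>30:
        p=W[l==i];print('lane leg',s[i].tolist(),p.mean(0).round(4),p.min(0).round(4),p.max(0).round(4))
m=(W[...,2]>.007)&(W[...,2]<.026)&(W[...,1]>-.03)&(W[...,1]<.4)&(W[...,0]>.34)&(W[...,0]<.53)
m=cv2.morphologyEx(m.astype(np.uint8),cv2.MORPH_OPEN,np.ones((3,3)))
n,l,s,cc=cv2.connectedComponentsWithStats(m);i=1+s[1:,4].argmax();p=W[l==i][:,:2].astype(np.float32)
print('pallet',s[i].tolist(),cv2.minAreaRect(p),p.min(0),p.max(0))
# near edge
E=[]
for y in np.arange(.06,.33,.01):
    q=p[abs(p[:,1]-y)<.003]
    if len(q):E.append((y,np.sort(q[:,0])[:3].mean()))
E=np.array(E);print('near edge fit',np.polyfit(E[:,0],E[:,1],1),E[:,1].round(4).tolist())
E=[]
for x in np.arange(.39,.49,.006):
    q=p[abs(p[:,0]-x)<.003]
    if len(q):E.append((x,np.sort(q[:,1])[:3].mean(),np.sort(q[:,1])[-3:].mean()))
print(np.round(E,4).tolist())
m=(W[...,2]>.09)&(W[...,2]<.16)&(W[...,1]>.2)&(W[...,1]<.4)&(W[...,0]>.36)&(W[...,0]<.52)
p=W[m];print('handle',len(p),p.mean(0) if len(p) else '')
for z in(.07,.09,.1,.11,.12,.13):
    q=W[(abs(W[...,2]-z)<.005)&(W[...,1]>.26)&(W[...,1]<.4)&(W[...,0]>.38)&(W[...,0]<.5)]
    if len(q):print(z,len(q),q.mean(0).round(3),q.max(0).round(3))
E
```

```text
t: 2.32
position: [0.4005, -0.1691, 0.2902]
tool_rot: [-0.001, 1.0, 0.001, -0.0]
force: [0.8, -0.6, 0.5]
gripper_width: 1.001
grip_force: 0.0
leg 330 [ 0.4543 -0.0957] size [0.01  0.044] psi -0.634 foot [ 0.471 -0.075] ztop 0.0486
leg 308 [ 0.4331 -0.1985] size [0.009 0.045] psi -0.525 foot [ 0.447 -0.171] ztop 0.0488
leg 260 [ 0.456  -0.3008] size [0.009 0.045] psi -0.965 foot [ 0.48  -0.282] ztop 0.0486
w1
leg 175 [ 0.4541 -0.0955] size [0.01  0.045] psi -0.646 foot [ 0.469 -0.075] ztop 0.0483
leg 142 [ 0.4331 -0.1974] size [0.01  0.044] psi -0.502 foot [ 0.446 -0.173] ztop 0.0483
leg 87 [ 0.4559 -0.2995] size [0.009 0.045] psi -0.963 foot [ 0.478 -0.283] ztop 0.0482
lane leg [219, 182, 11, 40, 344] [0.4206 0.0864 0.0603] [0.3997 0.0811 0.056 ] [0.4438 0.0906 0.0623]
lane leg [196, 227, 12, 37, 285] [0.4734 0.0526 0.0601] [0.4524 0.046  0.056 ] [0.4967 0.0578 0.0624]
lane leg [251, 232, 10, 37, 289] [0.477  0.1165 0.0604] [0.4559 0.1116 0.0562] [0.5006 0.1208 0.0636]
pallet [191, 161, 255, 102, 17777] ((0.4527003765106201, 0.1848270297050476), (0.30763107538223267, 0.12362729012966
[... 380 characters left out ...]
2, 0.0344, 0.34], [0.408, 0.0342, 0.3402], [0.414, 0.034, 0.3397], [0.42, 0.0333, 0.3394], [0.426, 0.0339, 0.3387], [0.432, 0.0331, 0.3392], [0.438, 0.0328, 0.3386], [0.444, 0.0325, 0.3382], [0.45, 0.0317, 0.338], [0.456, 0.0323, 0.3379], [0.462, 0.0318, 0.2445], [0.468, 0.0321, 0.2436], [0.474, 0.0552, 0.2433], [0.48, 0.0548, 0.2433], [0.486, 0.0545, 0.2434]]
handle 905 [0.45524118 0.32375098 0.11891353]
0.07 79 [0.455 0.309 0.07 ] [0.465 0.32  0.075]
0.09 166 [0.454 0.313 0.09 ] [0.467 0.326 0.095]
0.1 148 [0.455 0.317 0.1  ] [0.466 0.329 0.105]
0.11 140 [0.455 0.32  0.11 ] [0.466 0.331 0.115]
0.12 139 [0.454 0.324 0.12 ] [0.466 0.335 0.125]
0.13 184 [0.454 0.327 0.131] [0.466 0.342 0.135]
```

View pics/w2.png

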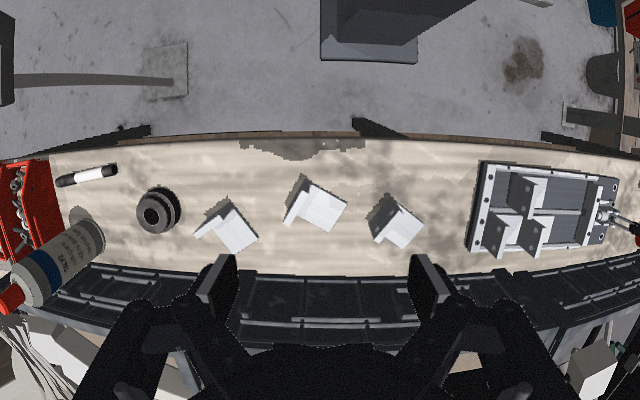

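Brackets are at TCP-frame legs (.4542,-.0956), (.4331,-.198) and (.456,-.300); pallet psi is about -0.040 with centre (.4527,.1852). In the view the three brackets sit at (400,220), (315,205) and (230,225), the collar at (158,210) and the spray can at (85,245). I'll pick up the first bracket for the far lane.

In the tool's units: 0.13 m is 6.5, 0.073 m is 3.65.

```bash
echo '[[[0, 0, -0.635, -2.7, 3.65, 6.5, 0.5], [0, 0, -0.635, -2.7, 3.65, 6.5, 0.5], [0, 0, -0.635, -2.7, 3.65, 6.5, 0.5], [0, 0, -0.635, -2.7, 3.65, 6.5, 0.5], [0, 0, -0.635, -2.7, 3.65, 6.5, 0.5], [0, 0, -0.635, -2.7, 3.65, 6.5, 0.5], [0, 0, -0.635, -2.7, 3.65, 6.5, 0.5]]]' | python3 shift.py 60; python3 -c "
from h import *
go([.4542,-.0956,.087],-.635)"
```

```text
t: 2.95
position: [0.4545, -0.0957, 0.1605]
tool_rot: [-0.313, 0.95, 0.0, -0.0]
force: [0.6, -1.1, -0.5]
gripper_width: 0.495
grip_force: 0.0
t 2.95 row [0.0, -0.0, 1.271] [0.0001, 0.0003, 0.0735] n>= 11.0
```

Yaw sign was wrong (tool z points down), so I'll turn it back while hovering.

```bash
echo '[[[0, 0, 1.271, 0, 0, 0, 0.5], [0, 0, 1.271, 0, 0, 0, 0.5], [0, 0, 1.271, 0, 0, 0, 0.5], [0, 0, 1.271, 0, 0, 0, 0.5], [0, 0, 1.271, 0, 0, 0, 0.5], [0, 0, 1.271, 0, 0, 0, 0.5], [0, 0, 1.271, 0, 0, 0, 0.5], [0, 0, 1.271, 0, 0, 0, 0.5], [0, 0, 1.271, 0, 0, 0, 0.5], [0, 0, 1.271, 0, 0, 0, 0.5], [0, 0, 1.271, 0, 0, 0, 0.5], [0, 0, 1.271, 0, 0, 1.8, 0.5], [0, 0, 1.271, 0, 0, 3.675, 0.5], [0, 0, 1.271, 0, 0, 3.675, 0.5], [0, 0, 1.271, 0, 0, 3.675, 0], [0, 0, 1.271, 0, 0, 3.675, 0], [0, 0, 1.271, 0, 0, 3.675, 0], [0, 0, 1.271, 0, 0, 3.675, 0], [0, 0, 1.271, 0, 0, 3.675, 0], [0, 0, 1.271, 0, 0, 3.675, 0]]]' | python3 shift.py 60; python3 -c "
from h import *
go([.4542,-.0956,.16],-.635)
"
```

```text
t: 4.62
position: [0.4559, -0.0979, 0.0891]
tool_rot: [0.312, 0.95, -0.0, 0.002]
force: [-1.2, 0.6, 7.7]
gripper_width: 0.086
grip_force: 59.4
t 4.62 row [0.001, 0.004, -0.001] [0.0025, 0.0009, -0.0709] n>= 2.0
```

In the tool's units: -0.04 m is -2, -0.11 m is -5.5.

```bash
echo '[[[0, 0, 0, 0, 0, -2, 0], [0, 0, 0, 0, 0, -4, 0], [0, 0, 0, 0, 0, -5.5, 0], [0, 0, 0, 0, 0, -5.5, 0]]]' | python3 shift.py 60; python3 -c "
from h import *
im,W,_=wrist('w3');s=env.get_state();p=s['position'];print(p)
leg(W,p[:2],z0=p[2]-.045,z1=p[2]-.02)
go([.4806,.1811,.20],-.04)
"
```

```text
t: 4.95
position: [0.4579, -0.0987, 0.2039]
tool_rot: [0.312, 0.95, -0.0, 0.006]
force: [1.8, -0.5, -2.2]
gripper_width: 0.084
grip_force: 59.4
[ 0.45690807 -0.09838295  0.20117563]
leg 4888 [ 0.456  -0.0979] size [0.076 0.045] psi 0.898 foot [ 0.472 -0.07 ] ztop 0.1674
t 5.0 row [-0.0, 0.009, -0.596] [0.1469, 0.239, 0.0004] n>= 7.0
```

View pics/w3.png

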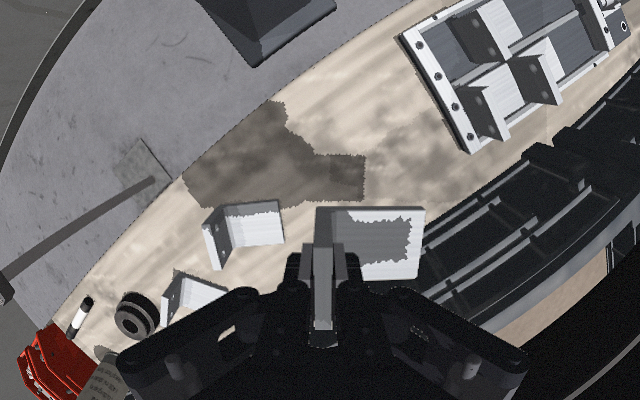

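The bracket is held by its leg, at (325,280), with its foot visible at (375,245). I'll check how well it's centred across the grip.

```bash
cat >> h.py <<'E'
def held(W):
    s=env.get_state();Q=R.from_quat(s['tool_rot']).inv().apply((W.reshape(-1,3)-s['position'])).reshape(W.shape)
    m=(Q[...,2]>.072)&(Q[...,2]<.092)&(Q[...,1]>.018)&(Q[...,1]<.07)&(abs(Q[...,0])<.05)
    for y in(.02,.025,.03,.035,.04,.045,.05):
        q=Q[m&(abs(Q[...,1]-y)<.0025)]
        print('y',y,len(q),'x',q[:,0].min().round(4),q[:,0].max().round(4),'z',np.median(q[:,2]).round(4))
    q=Q[m];A=np.c_[q[:,:2],np.ones(len(q))];print('plane',np.linalg.lstsq(A,q[:,2],rcond=None)[0].round(4),'ymax',np.percentile(q[:,1],99))
E
python3 - <<'E'
from h import *
_,W,_=wrist()
held(W);s=env.get_state();print(s['position'],s['tool_rot'])
go([.4806,.1811,.20],-.04)
E
```

```text
y 0.02 469 x -0.0151 0.0229 z 0.08
y 0.025 664 x -0.0219 0.0229 z 0.08
y 0.03 657 x -0.0221 0.023 z 0.0799
y 0.035 647 x -0.0215 0.023 z 0.08
y 0.04 636 x -0.0219 0.0228 z 0.0799
y 0.045 628 x -0.0219 0.0231 z 0.0799
y 0.05 618 x -0.0217 0.0228 z 0.0799
plane [ 0.024  -0.0017  0.0801] ymax 0.055295811939859135
[ 0.45547071 -0.09782726  0.19883337] [ 3.12529567e-01  9.49905210e-01 -1.73321732e-04  2.30917318e-03]
t 5.05 row [-0.0, 0.005, -0.596] [0.1454, 0.2394, -0.0016] n>= 7.0
```

In the tool's units: 0.239 m is 11.95, 0.146 m is 7.3.

```bash
echo '[[[0, 0, -0.596, 7.3, 11.95, 0, 0], [0, 0, -0.596, 7.3, 11.95, 0, 0], [0, 0, -0.596, 7.3, 11.95, 0, 0], [0, 0, -0.596, 7.3, 11.95, 0, 0], [0, 0, -0.596, 7.3, 11.95, 0, 0], [0, 0, -0.596, 7.3, 11.95, 0, 0], [0, 0, -0.596, 7.3, 11.95, 0, 0], [0, 0, -0.596, 7.3, 11.95, 0, 0], [0, 0, -0.596, 7.3, 11.95, 0, 0], [0, 0, -0.596, 7.3, 11.95, 0, 0], [0, 0, -0.596, 7.3, 11.95, 0, 0]]]' | python3 shift.py; cat >> h.py <<'E'
C=np.array([.4527,.1852]);PS=-.04
def pw(x,y): return C+x*np.array([np.cos(PS),np.sin(PS)])+y*np.array([-np.sin(PS),np.cos(PS)])
def inpal(p):
    d=np.asarray(p)[:2]-C; return np.round([d@[np.cos(PS),np.sin(PS)],d@[-np.sin(PS),np.cos(PS)]],4)
E
python3 - <<'E'
from h import *
_,W,_=wrist('w4')
held(W);s=env.get_state();p=s['position'];print(p,inpal(p))
go([*pw(.028,-.003),.105],-.04)
# jaw face, floor gap check: profile along far lane
for xl in(.028,-.028):
    D=W[...,:2]-C;X=D@[np.cos(PS),np.sin(PS)];Y=D@[-np.sin(PS),np.cos(PS)]
    m=(abs(X-xl)<.012)&(abs(Y)<.13)&(W[...,2]<.08)
    for a in np.arange(-.13,.1,.01):
        q=W[m&(Y>=a)&(Y<a+.01)][:,2]
        if len(q)>3:print(round(a,3),len(q),np.percentile(q,[10,50,90]).round(3).tolist(),end=' ')
    q=Y[m&(W[...,2]>.027)&(W[...,2]<.042)&(Y>.03)]
    print('\njaw y min',np.percentile(q,[1,5]) if len(q) else '')
E
```

```text
t: 5.97
position: [0.4782, 0.1806, 0.1959]
tool_rot: [0.02, 1.0, -0.0, -0.001]
force: [-0.1, -0.3, -3.2]
gripper_width: 0.084
grip_force: 60.1
y 0.02 472 x -0.0132 0.0253 z 0.0826
y 0.025 659 x -0.0184 0.0253 z 0.0826
y 0.03 649 x -0.0193 0.0254 z 0.0826
y 0.035 654 x -0.0196 0.0254 z 0.0826
y 0.04 637 x -0.0191 0.0255 z 0.0826
y 0.045 631 x -0.0195 0.0255 z 0.0826
y 0.05 611 x -0.0191 0.0253 z 0.0826
plane [ 0.0192 -0.0019  0.0827] ymax 0.055258386040030284
[0.47843756 0.18042883 0.19618026] [ 0.0259 -0.0037]
t 6.02 row [-0.001, -0.002, -0.001] [-0.0022, 0.0008, 0.0912] n>= 3.0
-0.13 875 [0.019, 0.036, 0.058] -0.12 262 [0.018, 0.019, 0.02] -0.11 264 [0.018, 0.019, 0.02] -0.1 271 [0.018, 0.019, 0.02] -0.09 109 [0.018, 0.019, 0.02] -0.08 86 [0.06, 0.061, 0.061] -0.07 766 [0.02, 0.047, 0.061] -0.06 306 [0.018, 0.019, 0.02] -0.05 312 [0.018, 0.019, 0.02] -0.04 312 [0.018, 0.019, 0.02] -0.03 324 [0.018, 0.019, 0.02] -0.02 323 [0.011, 0.019, 0.02] -0.01 246 [0.01, 0.011, 0.012] -0.0 228 [0.01, 0.011, 0.012] 0.01 246 [0.01, 0.011, 0.012] 0.02 232 [0.01, 0.011, 0.012] 0.03 234 [0.01, 0.011,
[... 230 characters left out ...]
17 [0.011, 0.011, 0.012] -0.11 185 [0.06, 0.061, 0.062] -0.1 996 [0.019, 0.04, 0.061] -0.09 325 [0.018, 0.019, 0.02] -0.08 331 [0.018, 0.019, 0.02] -0.07 347 [0.018, 0.019, 0.02] -0.06 353 [0.018, 0.019, 0.02] -0.05 391 [0.01, 0.018, 0.019] -0.04 338 [0.01, 0.011, 0.012] -0.03 351 [0.01, 0.011, 0.012] -0.02 364 [0.01, 0.011, 0.012] -0.01 346 [0.01, 0.011, 0.012] -0.0 347 [0.01, 0.011, 0.012] 0.01 343 [0.01, 0.011, 0.012] 0.02 342 [0.01, 0.011, 0.012] 0.03 342 [0.01, 0.011, 0.012] 0.04 340 [0.01, 0.011, 0.012] 0.05 555 [0.01, 0.012, 0.034] 0.06 389 [0.034, 0.035, 0.037] 0.07 73 [0.012, 0.035, 0.036] 0.08 316 [0.01, 0.011, 0.012] 0.09 303 [0.01, 0.011, 0.016] 
jaw y min [0.05780377 0.05817908]
```

```bash
sed -i 's/^def held(W):/def held(W,s):/; s/^    s=env.get_state();Q=/    Q=/; s/return im,W,T$/return im,W,s/' h.py
echo '[[[0, 0, 0, -0.255, 0.085, 1.5, 0], [0, 0, 0, -0.255, 0.085, 3, 0], [0, 0, 0, -0.255, 0.085, 3.9, 0], [0, 0, 0, -0.255, 0.085, 3.9, 0], [0, 0, 0, -0.255, 0.085, 3.9, 0]]]' | python3 shift.py; python3 - <<'E'
from h import *
_,W,s=wrist()
held(W,s);p=s['position'];print(p,inpal(p))
go([*pw(.031,-.002),.1025],-.04)
E
```

```text
t: 6.43
position: [0.4833, 0.1818, 0.1182]
tool_rot: [0.021, 1.0, -0.0, -0.001]
force: [0.7, -0.4, -1.9]
gripper_width: 0.084
grip_force: 59.9
y 0.02 477 x -0.0172 0.025 z 0.0823
y 0.025 659 x -0.0191 0.0251 z 0.0823
y 0.03 646 x -0.0184 0.0252 z 0.0823
y 0.035 640 x -0.0183 0.025 z 0.0823
y 0.04 630 x -0.0187 0.0252 z 0.0823
y 0.045 624 x -0.0188 0.025 z 0.0823
y 0.05 595 x -0.0186 0.0251 z 0.0822
plane [0.0222 0.0346 0.0813] ymax 0.06963622691096964
[0.48326203 0.1818402  0.11818966] [ 0.0307 -0.0021]
t 6.48 row [0.0, 0.0, -0.001] [0.0008, -0.0004, 0.0169] n>= 1.0
```

In the tool's units: 0.017 m is 0.85, 0.014 m is 0.7.

```bash
echo '[[[0, 0, 0, 0, 0, 0.4, 0], [0, 0, 0, 0, 0, 0.7, 0], [0, 0, 0, 0, 0, 0.85, 0], [0, 0, 0, 0, 0, 0.85, 0]]]' | python3 shift.py;  echo '[[[0, 0, 0, 0, -0.1, 0, 0], [0, 0, 0, 0, -0.2, 0, 0], [0, 0, 0, 0, -0.3, 0, 0], [0, 0, 0, 0, -0.4, 0, 0], [0, 0, 0, 0, -0.5, 0, 0], [0, 0, 0, 0, -0.6, 0, 0], [0, 0, 0, 0, -0.6, 0, 0]]]' | python3 shift.py; python3 -c "
from h import *
p=env.get_state()['position'];print(inpal(p))"
```

```text
t: 6.82
position: [0.4838, 0.183, 0.1015]
tool_rot: [0.02, 1.0, -0.0, -0.0]
force: [-0.8, -0.4, -3.0]
gripper_width: 0.084
grip_force: 60.2
t: 7.4
position: [0.4838, 0.171, 0.1022]
tool_rot: [0.02, 1.0, 0.0, 0.0]
force: [1.0, 1.6, -1.6]
gripper_width: 0.084
grip_force: 60.2
[ 0.0317 -0.0129]
```

In the tool's units: -0.005 m is -0.25, -0.003 m is -0.15.

```bash
echo '[[[0, 0, 0, 0, 0, 0.1, 0], [0, 0, 0, 0, -0.05, 0.15, 0], [0, 0, 0, 0, -0.15, 0.15, 0], [0, 0, 0, 0, -0.25, 0.15, 0], [0, 0, 0, 0, -0.25, 0.15, 0]]]' | python3 shift.py; python3 -c "
from h import *
_,W,s=wrist('w5');held(W,s);print(s['position'],inpal(s['position']))"
```

```text
t: 7.82
position: [0.4846, 0.1681, 0.1011]
tool_rot: [0.019, 1.0, 0.003, 0.002]
force: [-3.2, 8.2, 11.9]
gripper_width: 0.087
grip_force: 62.3
y 0.02 862 x -0.0164 0.05 z 0.083
y 0.025 1112 x -0.0266 0.05 z 0.0828
y 0.03 1181 x -0.0284 0.0498 z 0.0827
y 0.035 1164 x -0.0286 0.0499 z 0.0827
y 0.04 1134 x -0.0288 0.05 z 0.0828
y 0.045 1076 x -0.024 0.05 z 0.0828
y 0.05 1063 x -0.0263 0.05 z 0.0827
plane [0.0989 0.1104 0.0795] ymax 0.06942157101506909
[0.48459326 0.168112   0.10106997] [ 0.0326 -0.0158]
```

```bash
echo '[[[0, 0, 0, 0, 0, -0.05, 0.4], [0, 0, 0, 0, 0, -0.05, 0.4], [0, 0, 0, 0, 0, -0.05, 0.4], [0, 0, 0, 0, 0, -0.05, 0.4], [0, 0, 0, 0, 0, -2, 0.5], [0, 0, 0, 0, 0, -4, 0.5], [0, 0, 0, 0, 0, -5.5, 0.5], [0, 0, 0, 0, 0, -5.5, 0.5]]]' | python3 shift.py; python3 - <<'E'
from h import *
_,W,s=wrist('w6')
def lanes(W):
    D=W[...,:2]-C;X=D@[np.cos(PS),np.sin(PS)];Y=D@[-np.sin(PS),np.cos(PS)]
    m=((abs(W[...,2]-.0605)<.004)&(abs(X)<.06)&(abs(Y)<.14)).astype(np.uint8)
    n,l,st,_=cv2.connectedComponentsWithStats(m)
    for i in range(1,n):
        if st[i,4]>60:
            k=l==i;r=cv2.minAreaRect(np.c_[X[k],Y[k]].astype(np.float32));print('lane leg',st[i,4],np.round(r[0],4),np.round(r[1],3),round(r[2],1))
lanes(W);go([.4331,-.1982,.165],-.515)
E
```

```text
t: 8.53
position: [0.4866, 0.1664, 0.2151]
tool_rot: [0.02, 1.0, 0.001, 0.005]
force: [1.6, 0.1, 0.6]
gripper_width: 0.498
grip_force: 0.0
lane leg 670 [-0.0264 -0.1003] [0.009 0.044] 89.5
lane leg 598 [ 0.028  -0.0753] [0.009 0.044] 89.5
lane leg 577 [ 0.0284 -0.1352] [0.009 0.045] 89.6
lane leg 510 [ 0.0298 -0.0148] [0.007 0.045] 90.0
t 8.58 row [0.003, 0.006, 0.475] [0.0382, -0.3663, 0.0466] n>= 9.0
```

Far lane is complete. Next is bracket 2 for the near lane.

In the tool's units: -0.366 m is -18.3, 0.046 m is 2.3.

```bash
echo '[[[0, 0, 0.475, 1.9, -18.3, 2.3, 0.5], [0, 0, 0.475, 1.9, -18.3, 2.3, 0.5], [0, 0, 0.475, 1.9, -18.3, 2.3, 0.5], [0, 0, 0.475, 1.9, -18.3, 2.3, 0.5], [0, 0, 0.475, 1.9, -18.3, 2.3, 0.5], [0, 0, 0.475, 1.9, -18.3, 2.3, 0.5], [0, 0, 0.475, 1.9, -18.3, 2.3, 0.5], [0, 0, 0.475, 1.9, -18.3, 2.3, 0.5], [0, 0, 0.475, 1.9, -18.3, 2.3, 0.5], [0, 0, 0.475, 1.9, -18.3, 2.3, 0.5], [0, 0, 0.475, 1.9, -18.3, 2.3, 0.5], [0, 0, 0.475, 1.9, -18.3, 2.3, 0.5], [0, 0, 0.475, 1.9, -18.3, 2.3, 0.5]]]' | python3 shift.py; python3 - <<'E'
from h import *
_,W,s=wrist('w7');leg(W,(.4331,-.1982),rad=.055)
go([.4331,-.1982,.087],-.515)
E
```

```text
t: 9.67
position: [0.4305, -0.1968, 0.1622]
tool_rot: [0.254, 0.967, 0.0, -0.001]
force: [-0.1, -0.6, 0.3]
gripper_width: 0.5
grip_force: 0.0
leg 785 [ 0.4332 -0.1986] size [0.008 0.045] psi -0.52 foot [ 0.446 -0.173] ztop 0.0488
t 9.72 row [0.0, -0.001, 0.002] [-0.003, -0.0002, 0.0755] n>= 2.0
```

```bash
echo '[[[0, 0, 0.004, -0.15, -0.02, 1.9, 0.5], [0, 0, 0.004, -0.15, -0.02, 3.725, 0.5], [0, 0, 0.004, -0.15, -0.02, 3.725, 0.5], [0, 0, 0.004, -0.15, -0.02, 3.725, 0], [0, 0, 0.004, -0.15, -0.02, 3.725, 0], [0, 0, 0.004, -0.15, -0.02, 3.725, 0], [0, 0, 0.004, -0.15, -0.02, 3.725, 0], [0, 0, 0.004, -0.15, -0.02, 3.725, 0], [0, 0, 0.004, -0.15, -0.02, 3.725, 0], [0, 0, 0.004, -0.15, -0.02, 1.5, 0], [0, 0, 0.004, -0.15, -0.02, 0, 0], [0, 0, 0.004, -0.15, -0.02, -1.75, 0], [0, 0, 0.004, -0.15, -0.02, -1.75, 0]]]' | python3 shift.py 70; python3 - <<'E'
from h import *
_,W,s=wrist('w8');held(W,s);print(s['position'])
go([*pw(-.028,-.020),.20],-.04)
E
```

```text
t: 10.8
position: [0.4362, -0.202, 0.2051]
tool_rot: [0.257, 0.967, -0.002, 0.006]
force: [1.0, -0.6, -1.9]
gripper_width: 0.08
grip_force: 69.2
y 0.02 482 x -0.0149 0.0245 z 0.0836
y 0.025 649 x -0.0199 0.0246 z 0.0836
y 0.03 648 x -0.0198 0.0245 z 0.0836
y 0.035 632 x -0.0196 0.0246 z 0.0835
y 0.04 635 x -0.0197 0.0247 z 0.0835
y 0.045 607 x -0.0197 0.0244 z 0.0835
y 0.05 599 x -0.0198 0.0245 z 0.0835
plane [ 0.0182 -0.002   0.0837] ymax 0.05483117283912352
[ 0.43622896 -0.20198901  0.20505694]
t 10.85 row [-0.003, 0.009, -0.479] [0.1925, 0.3137, 0.0002] n>= 9.0
```

Careful with the scale: shifts go in units of 20 mm. That gives: 0.314 m is 15.7, 0.192 m is 9.6.

```bash
echo '[[[0, 0, -0.479, 9.6, 15.7, 0, 0], [0, 0, -0.479, 9.6, 15.7, 0, 0], [0, 0, -0.479, 9.6, 15.7, 0, 0], [0, 0, -0.479, 9.6, 15.7, 0, 0], [0, 0, -0.479, 9.6, 15.7, 0, 0], [0, 0, -0.479, 9.6, 15.7, 0, 0], [0, 0, -0.479, 9.6, 15.7, 0, 0], [0, 0, -0.479, 9.6, 15.7, 0, 0], [0, 0, -0.479, 9.6, 15.7, 0, 0], [0, 0, -0.479, 9.6, 15.7, 0, 0], [0, 0, -0.479, 9.6, 15.7, 0, 0], [0, 0, -0.479, 9.6, 15.7, 0, 0]]]' | python3 shift.py; python3 -c "
from h import *
_,W,s=wrist();held(W,s);print(inpal(s['position']))
go([*pw(-.0256,-.020),.118],-.04)"
```

```text
t: 11.85
position: [0.4214, 0.1678, 0.1969]
tool_rot: [0.019, 1.0, -0.0, -0.001]
force: [1.3, -0.5, -3.9]
gripper_width: 0.08
grip_force: 69.9
y 0.02 474 x -0.0145 0.0248 z 0.0836
y 0.025 655 x -0.0198 0.0248 z 0.0836
y 0.03 642 x -0.0195 0.0249 z 0.0836
y 0.035 635 x -0.0193 0.0248 z 0.0836
y 0.04 623 x -0.0194 0.0248 z 0.0835
y 0.045 614 x -0.0194 0.0249 z 0.0835
y 0.05 597 x -0.0193 0.0248 z 0.0835
plane [ 0.0183 -0.0013  0.0836] ymax 0.05508926201491928
[-0.0306 -0.0186]
t 11.9 row [-0.001, -0.002, -0.0] [-0.0048, -0.0007, 0.0791] n>= 2.0
```

```bash
echo '[[[0, 0, 0, -0.25, -0.05, 2, 0], [0, 0, 0, -0.25, -0.05, 3.75, 0], [0, 0, 0, -0.25, -0.05, 3.95, 0], [0, 0, 0, -0.25, -0.05, 4.2, 0], [0, 0, 0, -0.25, -0.05, 4.5, 0], [0, 0, 0, -0.25, -0.05, 4.7, 0], [0, 0, 0, -0.25, -0.05, 4.825, 0], [0, 0, 0, -0.25, -0.05, 4.825, 0]]]' | python3 shift.py; python3 -c "
from h import *
p=env.get_state()['position'];print(inpal(p));go([*pw(-.0256,-.0765),.102],-.04)"
```

```text
t: 12.57
position: [0.4281, 0.1668, 0.1025]
tool_rot: [0.02, 1.0, 0.0, 0.001]
force: [-0.7, 0.6, -2.9]
gripper_width: 0.08
grip_force: 70.0
[-0.0238 -0.0194]
t 12.57 row [0.001, 0.002, -0.0] [0.0018, -0.0571, 0.0005] n>= 2.0
```

In the tool's units: 0.002 m is 0.1, 0.0015 m is 0.075.

```bash
echo '[[[0, 0, 0, 0.075, 0, 0.1, 0], [0, 0, 0, 0.075, -0.3, 0.1, 0], [0, 0, 0, 0.075, -0.6, 0.1, 0], [0, 0, 0, 0.075, -0.9, 0.1, 0], [0, 0, 0, 0.075, -1.2, 0.1, 0], [0, 0, 0, 0.075, -1.5, 0.1, 0], [0, 0, 0, 0.075, -1.8, 0.1, 0], [0, 0, 0, 0.075, -2.1, 0.1, 0], [0, 0, 0, 0.075, -2.35, 0.1, 0], [0, 0, 0, 0.075, -2.6, 0.1, 0], [0, 0, 0, 0.075, -2.75, 0.1, 0], [0, 0, 0, 0.075, -2.85, 0.1, 0], [0, 0, 0, 0.075, -2.85, 0.1, 0]]]' | python3 shift.py; python3 -c "
from h import *
p=env.get_state()['position'];print(inpal(p))"
```

```text
t: 13.65
position: [0.4266, 0.1114, 0.1024]
tool_rot: [0.019, 1.0, 0.003, 0.004]
force: [-0.6, 6.9, 10.9]
gripper_width: 0.083
grip_force: 72.1
[-0.0232 -0.0748]
```

In the tool's units: -0.11 m is -5.5, -0.08 m is -4.

```bash
echo '[[[0, 0, 0, 0, -0.1, 0, 0], [0, 0, 0, 0, -0.1, 0, 0], [0, 0, 0, 0, 0, -0.05, 0.4], [0, 0, 0, 0, 0, -0.05, 0.4], [0, 0, 0, 0, 0, -0.05, 0.4], [0, 0, 0, 0, 0, -0.05, 0.4], [0, 0, 0, 0, 0, -2, 0.5], [0, 0, 0, 0, 0, -4, 0.5], [0, 0, 0, 0, 0, -5.5, 0.5], [0, 0, 0, 0, 0, -5.5, 0.5]]]' | python3 shift.py; sed -n '/^def lanes/,$p' h.py; cat >> h.py <<'E'
def lanes(W):
    D=W[...,:2]-C;X=D@[np.cos(PS),np.sin(PS)];Y=D@[-np.sin(PS),np.cos(PS)]
    m=((abs(W[...,2]-.0605)<.004)&(abs(X)<.06)&(abs(Y)<.14)).astype(np.uint8)
    n,l,st,_=cv2.connectedComponentsWithStats(m)
    for i in range(1,n):
        if st[i,4]>60:
            k=l==i;r=cv2.minAreaRect(np.c_[X[k],Y[k]].astype(np.float32));print('lane leg',st[i,4],np.round(r[0],4),np.round(r[1],3),round(r[2],1))
E
python3 -c "
from h import *
_,W,s=wrist('w9');lanes(W);go([.456,-.3004,.165],-.964)"
```

```text
t: 14.48
position: [0.4265, 0.11, 0.2151]
tool_rot: [0.02, 1.0, 0.0, 0.005]
force: [0.6, -0.0, 0.1]
gripper_width: 0.502
grip_force: 0.0
lane leg 597 [-0.0281 -0.1359] [0.008 0.044] 89.5
lane leg 613 [-0.0252 -0.076 ] [0.044 0.008] 0.3
lane leg 206 [ 0.0167 -0.1355] [0.008 0.022] 89.3
lane leg 470 [ 0.0278 -0.0754] [0.008 0.045] 89.8
lane leg 215 [ 0.0192 -0.0154] [0.024 0.009] 1.7
t 14.53 row [0.004, 0.006, 0.924] [-0.0464, -0.4088, 0.0476] n>= 10.0
```

In the tool's units: -0.409 m is -20.45, -0.046 m is -2.3.

```bash
echo '[[[0, 0, 0.924, -2.3, -20.45, 2.3, 0.5], [0, 0, 0.924, -2.3, -20.45, 2.3, 0.5], [0, 0, 0.924, -2.3, -20.45, 2.3, 0.5], [0, 0, 0.924, -2.3, -20.45, 2.3, 0.5], [0, 0, 0.924, -2.3, -20.45, 2.3, 0.5], [0, 0, 0.924, -2.3, -20.45, 2.3, 0.5], [0, 0, 0.924, -2.3, -20.45, 2.3, 0.5], [0, 0, 0.924, -2.3, -20.45, 2.3, 0.5], [0, 0, 0.924, -2.3, -20.45, 2.3, 0.5], [0, 0, 0.924, -2.3, -20.45, 2.3, 0.5], [0, 0, 0.924, -2.3, -20.45, 2.3, 0.5], [0, 0, 0.924, -2.3, -20.45, 2.3, 0.5], [0, 0, 0.924, -2.3, -20.45, 2.3, 0.5], [0, 0, 0.924, -2.3, -20.45, 2.3, 0.5]]]' | python3 shift.py; python3 - <<'E'
from h import *
_,W,s=wrist('w7');leg(W,(.456,-.3004),rad=.05)
go([.456,-.3004,.087],-.964)
E
```

```text
t: 15.7
position: [0.4524, -0.2991, 0.1625]
tool_rot: [0.463, 0.886, 0.0, -0.001]
force: [-0.5, 0.5, 0.7]
gripper_width: 0.503
grip_force: 0.0
leg 779 [ 0.4563 -0.3009] size [0.008 0.045] psi -0.964 foot [ 0.477 -0.285] ztop 0.0487
t 15.75 row [-0.0, -0.002, 0.002] [-0.0031, 0.0019, 0.0759] n>= 2.0
```

In the tool's units: 0.0745 m is 3.725, 0.038 m is 1.9.

```bash
echo '[[[0, 0, 0, -0.175, 0.095, 1.9, 0.5], [0, 0, 0, -0.175, 0.095, 3.725, 0.5], [0, 0, 0, -0.175, 0.095, 3.725, 0.5], [0, 0, 0, -0.175, 0.095, 3.725, 0], [0, 0, 0, -0.175, 0.095, 3.725, 0], [0, 0, 0, -0.175, 0.095, 3.725, 0], [0, 0, 0, -0.175, 0.095, 3.725, 0], [0, 0, 0, -0.175, 0.095, 3.725, 0], [0, 0, 0, -0.175, 0.095, 3.725, 0], [0, 0, 0, -0.175, 0.095, 1.5, 0], [0, 0, 0, -0.175, 0.095, 0, 0], [0, 0, 0, -0.175, 0.095, -1.75, 0], [0, 0, 0, -0.175, 0.095, -1.75, 0]]]' | python3 shift.py 70; python3 - <<'E'
from h import *
_,W,s=wrist('w8');held(W,s);print(s['position'])
go([*pw(-.0256,-.006),.20],-.04)
E
```

```text
t: 16.83
position: [0.4593, -0.3049, 0.2063]
tool_rot: [0.463, 0.886, -0.002, 0.006]
force: [1.7, -0.9, -1.2]
gripper_width: 0.085
grip_force: 69.0
y 0.02 495 x -0.0165 0.0252 z 0.0845
y 0.025 662 x -0.0186 0.0251 z 0.0845
y 0.03 625 x -0.0187 0.0251 z 0.0845
y 0.035 630 x -0.0191 0.0249 z 0.0844
y 0.04 616 x -0.0189 0.0249 z 0.0845
y 0.045 591 x -0.0186 0.0248 z 0.0844
y 0.05 597 x -0.0192 0.0248 z 0.0844
plane [ 0.0172 -0.0042  0.0847] ymax 0.054643619669319535
[ 0.45934621 -0.30486566  0.20628968]
t 16.88 row [-0.002, 0.01, -0.924] [0.4161, 0.2502, -0.0] n>= 12.0
```

```bash
echo '[[[0, 0, -0.924, 20.8, 12.5, 0, 0], [0, 0, -0.924, 20.8, 12.5, 0, 0], [0, 0, -0.924, 20.8, 12.5, 0, 0], [0, 0, -0.924, 20.8, 12.5, 0, 0], [0, 0, -0.924, 20.8, 12.5, 0, 0], [0, 0, -0.924, 20.8, 12.5, 0, 0], [0, 0, -0.924, 20.8, 12.5, 0, 0], [0, 0, -0.924, 20.8, 12.5, 0, 0], [0, 0, -0.924, 20.8, 12.5, 0, 0], [0, 0, -0.924, 20.8, 12.5, 0, 0], [0, 0, -0.924, 20.8, 12.5, 0, 0], [0, 0, -0.924, 20.8, 12.5, 0, 0], [0, 0, -0.924, 20.8, 12.5, 0, 0], [0, 0, -0.924, 20.8, 12.5, 0, 0], [0, 0, -0.924, 20.8, 12.5, 0, 0], [0, 0, -0.924, 20.8, 12.5, 0, 0]]]' | python3 shift.py; python3 -c "
from h import *
_,W,s=wrist();held(W,s);print(inpal(s['position']))
go([*pw(-.025,-.0066),.1045],-.04)"
```

```text
t: 18.22
position: [0.4245, 0.1809, 0.1979]
tool_rot: [0.021, 1.0, -0.0, -0.0]
force: [0.0, 0.9, -2.6]
gripper_width: 0.084
grip_force: 69.4
y 0.02 483 x -0.0159 0.0256 z 0.0845
y 0.025 652 x -0.0184 0.0256 z 0.0845
y 0.03 645 x -0.0184 0.0255 z 0.0844
y 0.035 632 x -0.0184 0.0256 z 0.0844
y 0.04 613 x -0.0186 0.0254 z 0.0844
y 0.045 601 x -0.0182 0.0252 z 0.0845
y 0.05 587 x -0.0183 0.0254 z 0.0845
plane [ 0.0205 -0.0039  0.0846] ymax 0.05503858026281099
[-0.028  -0.0054]
t 18.27 row [-0.0, -0.001, -0.002] [-0.0029, -0.001, 0.0935] n>= 3.0
```

In the tool's units: 0.0965 m is 4.825, 0.0975 m is 4.875.

```bash
echo '[[[0, 0, 0, -0.125, -0.05, 2, 0], [0, 0, 0, -0.125, -0.05, 3.5, 0], [0, 0, 0, -0.125, -0.05, 4, 0], [0, 0, 0, -0.125, -0.05, 4.3, 0], [0, 0, 0, -0.125, -0.05, 4.5, 0], [0, 0, 0, -0.125, -0.05, 4.7, 0], [0, 0, 0, -0.125, -0.05, 4.825, 0], [0, 0, 0, -0.125, -0.05, 4.875, 0]]]' | python3 shift.py; echo '[[[0, 0, 0, 0, -0.15, 0, 0], [0, 0, 0, 0, -0.25, 0, 0], [0, 0, 0, 0, -0.35, 0, 0], [0, 0, 0, 0, -0.45, 0, 0], [0, 0, 0, 0, -0.55, 0, 0], [0, 0, 0, 0, -0.55, 0, 0]]]' | python3 shift.py; python3 -c "
from h import *
p=env.get_state()['position'];print(inpal(p))"
```

```text
t: 18.93
position: [0.4281, 0.1805, 0.1032]
tool_rot: [0.02, 1.0, -0.0, 0.001]
force: [-7.6, -3.5, 24.2]
gripper_width: 0.082
grip_force: 73.6
t: 19.43
position: [0.4292, 0.1706, 0.1032]
tool_rot: [0.02, 1.0, 0.002, 0.003]
force: [-0.0, 2.9, 6.0]
gripper_width: 0.081
grip_force: 70.8
[-0.0229 -0.0155]
```

In the tool's units: -0.13 m is -6.5, -0.08 m is -4.

```bash
echo '[[[0, 0, 0, 0, -0.1, 0, 0], [0, 0, 0, 0, -0.1, 0, 0], [0, 0, 0, 0, 0, -0.05, 0.4], [0, 0, 0, 0, 0, -0.05, 0.4], [0, 0, 0, 0, 0, -0.05, 0.4], [0, 0, 0, 0, 0, -0.05, 0.4], [0, 0, 0, 0, 0, -2, 0.5], [0, 0, 0, 0, 0, -4, 0.5], [0, 0, 0, 0, 0, -6.5, 0.5], [0, 0, 0, 0, 0, -6.5, 0.5]]]' | python3 shift.py; python3 - <<'E'
from h import *
_,W,s=wrist('w10');lanes(W)
D=W[...,:2]-C;X=D@[np.cos(PS),np.sin(PS)];Y=D@[-np.sin(PS),np.cos(PS)]
m=(abs(X+.025)<.015)&(Y>-.005)&(Y<.03)&(W[...,2]<.03)
q=W[m];print(len(q),np.linalg.lstsq(np.c_[X[m],Y[m],np.ones(m.sum())],q[:,2],rcond=None)[0].round(4),np.median(q[:,2]))
for z in(.07,.09,.1,.11,.12,.13):
    k=(abs(W[...,2]-z)<.005)&(abs(X)<.03)&(Y>.09)&(Y<.2)
    if k.sum()>5:print(z,k.sum(),X[k].mean().round(4),Y[k].mean().round(4),Y[k].max().round(4))
go([*pw(0,.185),.27],-.04)
W=np.load('pics/w1.npy');im=cv2.imread('pics/w1.png')
k=(W[...,2]>.03)&(W[...,1]>.38)&(W[...,1]<.62)&(W[...,0]>.4)&(W[...,0]<.545)
print('oil/others min y',W[k].min(0),np.percentile(W[k][:,1],[1,5]))
E
```

```text
t: 20.27
position: [0.4294, 0.1702, 0.2371]
tool_rot: [0.02, 1.0, 0.001, 0.004]
force: [1.5, 0.2, 1.0]
gripper_width: 0.5
grip_force: 0.0
lane leg 469 [-0.0278 -0.1354] [0.044 0.009] 0.7
lane leg 506 [-0.0259 -0.0158] [0.008 0.044] 89.9
lane leg 534 [-0.0248 -0.0761] [0.044 0.009] 0.1
lane leg 397 [ 0.0279 -0.1352] [0.009 0.044] 89.7
lane leg 277 [ 0.0194 -0.0754] [0.028 0.009] 0.7
lane leg 403 [ 0.03   -0.0154] [0.045 0.007] 0.1
1090 [ 0.0018 -0.0015  0.0189] 0.01885095821125743
0.07 126 -0.0026 0.124 0.1358
0.09 245 -0.0031 0.1274 0.1394
0.1 209 -0.0027 0.1313 0.1418
0.11 213 -0.0028 0.135 0.1463
0.12 216 -0.0028 0.1378 0.149
0.13 282 -0.0034 0.141 0.1548
t 20.32 row [0.002, 0.009, 0.0] [-0.0229, 0.201, -0.0332] n>= 5.0
oil/others min y [0.40000887 0.47802009 0.03000297] [0.47893872 0.48026381]
```

View pics/w10.png

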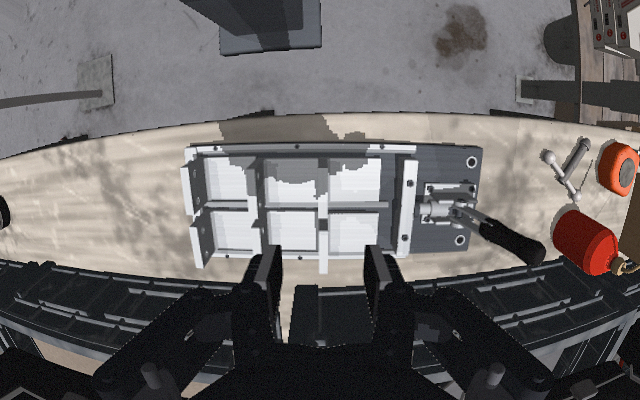

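All six brackets lie flat in the two rows (lane legs near (195..325, 165..270)). The handle's grip tip is at (530,250), leaning outwards, and the oil can at (585,240) is well clear. Now I'll go behind the handle with the fingers shut.

In the tool's units: 0.201 m is 10.05, 0.16 m is 8.

```bash
echo '[[[0, 0, 0, -1.15, 2.05, -1.65, 0], [0, 0, 0, -1.15, 4, -1.65, 0], [0, 0, 0, -1.15, 6, -1.65, 0], [0, 0, 0, -1.15, 8, -1.65, 0], [0, 0, 0, -1.15, 10.05, -1.65, 0], [0, 0, 0, -1.15, 10.05, -1.65, 0], [0, 0, 0, -1.15, 10.05, -1.65, 0]]]' | python3 shift.py 40; python3 -c "
from h import *
p=env.get_state()['position'];print(inpal(p));go([*pw(-.001,.188),.178],-.04)"
```

```text
t: 20.9
position: [0.457, 0.3717, 0.2617]
tool_rot: [0.018, 1.0, -0.001, -0.001]
force: [-0.1, -0.6, -0.6]
gripper_width: 0.004
grip_force: 0.0
[-0.0031  0.1865]
t 20.9 row [-0.001, -0.002, 0.004] [-0.0023, 0.0016, 0.0837] n>= 3.0
```

```bash
echo '[[[0, 0, 0, -0.1, 0.1, 2, 0], [0, 0, 0, -0.1, 0.1, 4.2, 0], [0, 0, 0, -0.1, 0.1, 4.2, 0], [0, 0, 0, -0.1, -0.6, 4.2, 0], [0, 0, 0, -0.1, -1.2, 4.2, 0], [0, 0, 0, -0.1, -1.6, 4.2, 0], [0, 0, 0, -0.1, -2, 4.2, 0], [0, 0, 0, -0.1, -2.4, 4.2, 0], [0, 0, 0, -0.1, -2.8, 4.2, 0], [0, 0, 0, -0.1, -3.2, 4.2, 0], [0, 0, 0, -0.1, -3.6, 4.2, 0], [0, 0, 0, -0.1, -4, 4.2, 0], [0, 0, 0, -0.1, -4, 4.2, 0]]]' | python3 shift.py; python3 -c "
from h import *
p=env.get_state()['position'];print(inpal(p))"
```

```text
t: 21.98
position: [0.4563, 0.2879, 0.1797]
tool_rot: [0.021, 1.0, -0.001, -0.0]
force: [0.0, 0.0, 0.1]
gripper_width: 0.001
grip_force: 0.3
[-0.0005  0.1028]
```

```bash
echo '[[[0, 0, 0, 0, -0.2, 0, 0], [0, 0, 0, 0, -0.4, 0, 0], [0, 0, 0, 0, -0.6, 0, 0], [0, 0, 0, 0, -0.6, 0, 0]]]' | python3 shift.py; python3 - <<'E'
from h import *
_,W,s=wrist('w11');print(inpal(s['position']))
D=W[...,:2]-C;X=D@[np.cos(PS),np.sin(PS)];Y=D@[-np.sin(PS),np.cos(PS)]
q=Y[(abs(abs(X)-.028)<.012)&(W[...,2]>.027)&(W[...,2]<.042)&(Y>.01)&(Y<.1)];print(len(q),np.percentile(q,[1,5,50]) if len(q) else '')
E
```

```text
t: 22.32
position: [0.4558, 0.2772, 0.1797]
tool_rot: [0.02, 1.0, -0.0, -0.0]
force: [-0.8, 2.8, -0.6]
gripper_width: 0.002
grip_force: 1.0
[-0.0006  0.0921]
1034 [0.04073947 0.04136511 0.04813891]
```

View pics/w11.png

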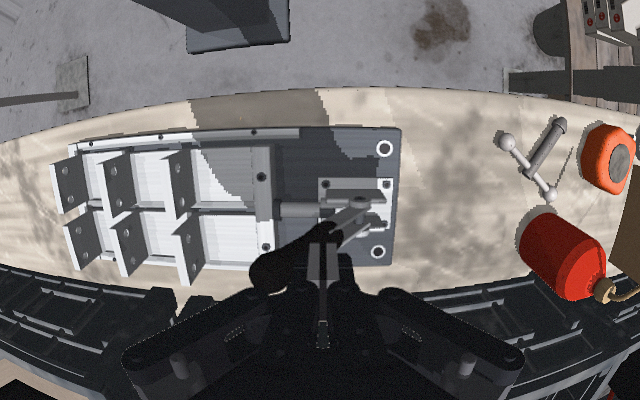

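The jaw face is at the brackets (column 252) and the handle leans well over. I'll keep pushing to the end.

```bash
echo '[[[0, 0, 0, 0, -0.15, 0, 0], [0, 0, 0, 0, -0.3, 0, 0], [0, 0, 0, 0, -0.45, 0, 0], [0, 0, 0, 0, -0.6, 0, 0], [0, 0, 0, 0, -0.6, 0, 0]]]' | python3 shift.py; python3 -c "
from h import *
s=env.get_state();print(inpal(s['position']),s['force'])"
```

```text
t: 22.78
position: [0.4557, 0.2656, 0.1801]
tool_rot: [0.02, 1.0, 0.0, 0.0]
force: [0.2, 3.9, 1.4]
gripper_width: 0.001
grip_force: 1.9
[-0.0002  0.0805] [0.21180097 3.88135943 1.37082195]
```

In the tool's units: -0.009 m is -0.45, -0.006 m is -0.3.

```bash
echo '[[[0, 0, 0, 0, -0.15, 0, 0], [0, 0, 0, 0, -0.3, 0, 0], [0, 0, 0, 0, -0.45, 0, 0], [0, 0, 0, 0, -0.45, 0, 0]]]' | python3 shift.py; python3 -c "
from h import *
s=env.get_state();print(inpal(s['position']),s['force'])"
```

```text
t: 23.12
position: [0.4565, 0.2615, 0.1818]
tool_rot: [0.018, 1.0, 0.007, 0.001]
force: [-1.6, 21.8, 3.7]
gripper_width: 0.002
grip_force: 9.8
[0.0007 0.0764] [-1.59671507 21.78394644  3.68104724]
```

End stop reached (force jumped to 22 N). I'll back off and check.

In the tool's units: -0.03 m is -1.5, 0.03 m is 1.5.

```bash
echo '[[[0, 0, 0, 0, 1.5, 0, 0], [0, 0, 0, 0, 3, 0, 0], [0, 0, 0, 0, 3, -2, 0], [0, 0, 0, 0, 3, -4, 0], [0, 0, 0, 2, 1.5, -6, 0], [0, 0, 0, 3, -0.5, -7, 0], [0, 0, 0, 3, -1.5, -7, 0], [0, 0, 0, 3, -1.5, -7, 0]]]' | python3 shift.py; python3 - <<'E'
from h import *
_,W,s=wrist('w12');lanes(W)
D=W[...,:2]-C;X=D@[np.cos(PS),np.sin(PS)];Y=D@[-np.sin(PS),np.cos(PS)]
q=Y[(abs(abs(X)-.028)<.012)&(W[...,2]>.027)&(W[...,2]<.042)&(Y>.01)&(Y<.1)];print('jaw',len(q),np.percentile(q,[1,5,50]))
H=[]
for z in(.08,.09,.1,.11,.12,.125):
    k=(abs(W[...,2]-z)<.004)&(abs(X)<.02)&(Y>.02)&(Y<.16)
    if k.sum()>5:H.append((z,Y[k].max()));print(z,k.sum(),Y[k].mean().round(4),Y[k].max().round(4))
H=np.array(H);print('lean',-np.arctan(np.polyfit(H[:,0],H[:,1],1)[0]))
E
```

```text
t: 23.78
position: [0.3917, 0.2252, 0.3227]
tool_rot: [0.021, 1.0, -0.002, 0.001]
force: [-0.7, 0.7, -0.9]
gripper_width: -0.004
grip_force: 0.0
lane leg 248 [-0.0282 -0.1353] [0.009 0.044] 89.8
lane leg 265 [-0.0249 -0.0757] [0.044 0.009] 1.0
lane leg 290 [-0.026  -0.0158] [0.009 0.045] 89.9
lane leg 212 [ 0.0278 -0.1351] [0.045 0.009] 0.3
lane leg 238 [ 0.0273 -0.0761] [0.045 0.01 ] 0.5
lane leg 244 [ 0.0299 -0.0155] [0.009 0.045] 89.4
jaw 368 [0.04049647 0.0406348  0.04695259]
0.08 115 0.0918 0.1001
0.09 117 0.0839 0.0928
0.1 97 0.0748 0.0827
0.11 108 0.0643 0.0739
0.12 204 0.0577 0.0669
0.125 59 0.0582 0.0636
lean 0.692827206115916
```

View pics/w12.png

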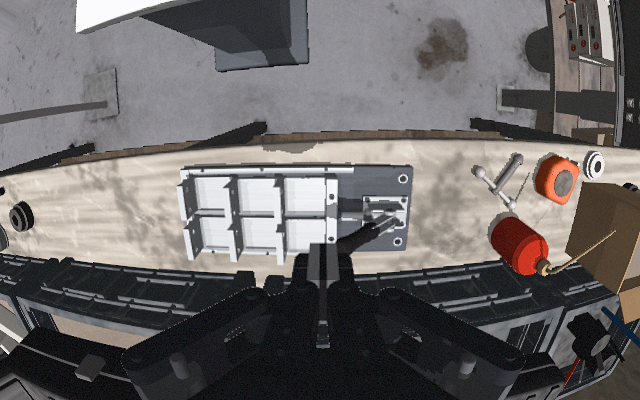

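The two rows of three sit tight between the stop (column 185) and the jaw (column 330). The handle leans 0.69, which is fully over, and the arm touches nothing.

```bash
python3 -c "
from cell import env
print(env.hand_in())"
```

```text
the job is handed in; nothing more can be done
None
```

The job is handed in: all six brackets sit in two clamped rows of three against the stop, the handle is fully over (measured lean 0.69 rad), and the robot never touched the collar, oil can or spray can; hand-in returned no verdict.

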